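# Slide a ring tray past the sprung gate of a display dock

## Robot

A 6-joint arm with a two-finger parallel gripper is mounted at the origin on the work surface. World frame = base frame: x ahead of the robot, y to its left, z up, the work surface at z = 0. Lengths are in m, angles in rad, forces in N, time in s.
With the tool pointing down it reaches from about 0.35 to 0.925 m from the base axis. Payload 6.4 kg.
Tool frame: the origin (TCP) lies on the mounting face of the last link; the fingertips stand 173 mm ahead of it and the grasp point (between the pads) lies 155 mm ahead of it (bot.grip_depth is the distance from the TCP to the grasp point, in m); y points along the fingers, x is the direction in which the jaws open and shut, and the axes are right-handed (so a half turn about y gives the same grasp; the last joint's range is limited). The gripper opens to 85 mm and grips with 20 to 120 N. Pads are 22 mm wide; open, the fingers measure 114 mm over their backs; the gripper's body (76 mm by 85 mm) begins 54 mm behind the grasp point. The pads swing forward as they close: fully open they stand 13 mm farther back than shut.
Start: joints at [1.032, 0.245, 1.558, -0, 1.339, -0.174], TCP at [0.232, 0.607, 0.405] pointing down, gripper open.
Joint ranges: [-3.13, 3.13], [-1.02, 2.26], [0.13, 2.54], [-0.95, 4.09], [0.21, 2.88], [-2.74, 2.74]. Speed limits (rad/s): [2.57, 2.57, 3.14, 3.14, 3.14, 3.14].

## Interface

Orientations are given as a rotation vector (axis times angle).
In Python, from plant import bot, read_camera, look_for, cut_out gives the robot as it stands. The module is installed in compiled form; this text tells all that it offers.
- The arm moves only by the shell command python3 -m creep 'ROWS' [OPENING] [FORCE]. ROWS is JSON, a list of rows, each a list of 6 numbers: the shift along the world's x, y, z in cm, then the turn, a rotation vector about the world's x, y, z in degrees. In form: [[tx, ty, tz, rx, ry, rz], ...]. A call has 1 to 12 rows; each row is the pose to reach, as a shift and turn from the pose commanded when the call began; what a row does not reach only later rows make up. A row lasts 1/8 s, in which the tool goes at most 62.5 mm and 10.7 degrees, less where a joint would pass 70% of its speed; a pose out of reach is approached as far as the arm can. A call with a gripper value outside its range is refused whole. OPENING is the opening in per cent of the stroke, from 0 (shut) to 100 (fully open), set as the call begins (- or left out, the last holds). The fingers move at their own pace and stop on an object; FORCE is the grip in N (left out, the last holds). Time passes only in rows, so rows that repeat a pose let the fingers close. It gives the time, the measured TCP pose, the force and the opening at its end, in the units of the state.
- bot.observe(): the state, without advancing time (a new reading comes with each control period).
- read_camera(name): name is "scene" or "top"; returns a dict with "frame" (420x560x3 uint8, red, green, blue), "intrinsics" (3x3 intrinsics, pixels), "T" (4x4, takes a point from camera to world coordinates). Camera axes: x right, y up, looking along -z (the intrinsics and any distortion apply to the point x, -y, -z); pixel columns grow to the right and rows downward; lengths in m; the calibration is good to about 2 mm. A picture is of the moment at which its call begins. There is no depth.
- bot.hand_in(): hands the job in, once; it reports no verdict.
Trained networks look in a picture, given as the dict that the camera call returned (one of the last four; its "shot" number tells which), for a name from the list of things; names that differ only in an ending like _2 or _b are one class to them, and where a whole thing is asked for, a point or a joint stands for the part that bears it (a point fixed in the world has none). Each returns a list of dicts, best first, with "confidence" (0 to 1); they miss things now and then, are a little off and sometimes report something else, mostly with a low value. They report only what shows in the picture. A call takes as long as a camera call. They do not tell look-alikes from the thing itself.
- look_for(picture, query): "xyz" ([x, y, z] in m, in the coordinates of the camera as it stood for that picture, good to about 4 mm: the middle of the surface that is visible of it).
- cut_out(picture, query): "pixels" (420x560 bool, what is visible of it).
The state is a dict: "t": time; "joint_pos": joint angles; "qvel": joint speeds; "joint_torque": joint torques, N m; "eef_pos": TCP position; "tool_rot": TCP orientation; "contact_force": force on the tool from outside, world axes, zero at the start; "moment": the same for the moment, N m; "grip_width": opening from 0.0 (shut) to 1.0 (fully open).
Only numpy, scipy, OpenCV 4.12 (cv2) and the standard library are available. Lean on these libraries where they do the work, as an engineer would, in place of code of your own. Each camera call takes 0.05 s, during which the arm holds its last target.

## Task

Put the ring tray away in its wooden display dock: press the gate's long side treadle down with one fingertip and hold it down while another finger pushes the tray along the chute, by the upright plate at its rear, past the raised gate until it is fully home against the end stop. The gate must never touch the tray, so keep it well up until the tray is right past; then let it spring shut behind the tray and move clear. Only push: do not lift the tray or take it out of the chute, and leave everything else on the counter alone.

Things in the scene. Friction and masses are not known exactly. Their poses are not given: they have to be found in the camera images.
- chute: Fixed wooden dock: straight open channel. Origin at table height on its centre line, at the gate. +y: direction of travel; +x: across, away from the treadle; z up. Floor 8 mm above the table, 72 mm wide between walls 8 mm thick, tops at 24 mm. Runs from y = -202 mm (open end) to the end stop. Gate's hinge shaft: along y at x = -44 mm, 34 mm up, in brackets (top 42 mm) at y = -196 and +52 mm.
- stop (a point): Middle of the foot of the end stop's face, at the chute floor, y = +108 mm in the dock's frame; the stop's top is 40 mm above the table. The tray is home when its front edge meets this face: the tray's origin is then at dock y = +63 mm and its rear edge 18 mm past the gate.
- tray: Loose ring tray, ivory frame, black pad with rings, in the chute before the gate: 66 mm (x) by 90 mm (y, along) by 16 mm high, rings to 21 mm, about 0.2 kg. Origin: centre of its underside; axes within 0.05 rad of the dock's. At its rear edge (y = -45 to -39 mm) an ivory push plate, top 42 mm above the underside, spans x = 0 to +33 mm, the half away from the treadle.
- gate (a joint): Opening of the gate (rad): 0 shut, hard stop at 0.9; a spring shuts it when let go. One stiff aluminium piece on the hinge shaft: treadle outside the wall, nib in the channel. Pressing the treadle down raises the nib: from 0.47 it clears the tray's rim, from 0.65 the rings too; 0.65 to 0.85 is a good opening. Pressing takes about 2 N at first, 5 to 7 N wide open.
- nib (a point): Bottom of the gate's nib, the part that bars the channel: 6 mm thick along y (dock y = 0); shut, it hangs between dock x = -24 and -14 mm with its bottom 13 mm above the table. It swings up about the hinge shaft. However far open, it never reaches past dock x = -7 mm, so a finger and the tray's push plate pass beside it at x above 0.
- treadle (a point): Middle of the treadle's upper face. Smooth plate 236 mm long (dock y = -192 to +44 mm), 42 mm across, outside the wall on the dock's -x side; a finger can slide along it, best at dock x = -62 to -84 mm. Shut, it slopes up outward at 28 degrees, this point 51 mm above the table; at 0.7 rad it slopes down at 12 degrees, point at 28 mm, a height at which another fingertip meets the push plate.
- ring_box: Bystander: closed black ring box 50 x 50 x 39 mm. Origin under its centre.
- ring_cone: Bystander: wooden ring cone 52 mm across, 72 mm high. Origin under its centre.
- bead_dish: Bystander: white bowl 72 mm across, 30 mm high. Origin under its centre.
- spare_tray: Bystander: ring tray of the same size without a push plate, on the counter on the treadle's side of the dock. Origin under its centre.
- loupe: Bystander: small folding magnifier 62 mm long, 16 mm high, on the treadle's side. Origin under its lens.
- polish_jar: Bystander: amber jar 48 mm across, 60 mm high, beyond the end stop. Origin under its centre.
- brush: Bystander: brush 140 mm long, wooden handle, lying beyond the dock's far wall. Origin in its underside.
There are look-alikes about, which are no part of the job. Leave any blue or pink look-alike of the tray alone.

How it is judged:
On the way, in this order (a step that is already met when the one before it is completed fails the run):
1. a finger holds the gate open by its treadle while the tray is still before the gate (value of joint gate above 0.4 rad and contact force between the fingers and gate above 0.1 N and y of tray in the frame of chute below -0.04 m), for 0.1 s.
2. the tray is half-way past the gate or farther and a finger still holds the gate open (value of joint gate above 0.4 rad and contact force between the fingers and gate above 0.1 N and y of tray in the frame of chute above 0 m), for 0.1 s.
At the end, for the whole second after the job is handed in: The tray lies flat on the chute floor within 8 mm of the end stop, at rest, and the gate is shut behind it (under 0.06 rad) (y of tray in the frame of chute between 0.055 and 0.067 m and x of tray in the frame of chute between -0.008 and 0.008 m and z of tray in the frame of chute between 0.005 and 0.011 m and angle between tray's own z axis and vertical below 0.05 rad and value of joint gate below 0.06 rad and linear speed of tray below 0.01 m/s); the robot touches nothing.
It fails at once if the gate touches the tray (contact force between gate and tray above 0.2 N).
It fails at once if the tray is lifted, tipped or taken out of the chute (z of tray in the frame of chute above 0.016 m or angle between tray's own z axis and vertical above 0.15 rad or x of tray in the frame of chute above 0.02 m or x of tray in the frame of chute below -0.02 m).
It fails at once if another thing on the counter is disturbed (moved more than 15 mm) (distance of any of ring_box, ring_cone, bead_dish, spare_tray, loupe, polish_jar, brush from where it was at the start of the episode above 0.015 m).
It also fails if it takes over 38 s, if anything falls off the work surface, if the arm or the gripper's body presses on something with over 40 N, if the wrist force passes 120 N, or if a joint passes its speed limit or range.

## Working session

There is one attempt and no reset: what is moved stays moved. The work goes in short steps, Python scripts to look and compute and a shell command to move; the robot and the scene stay as the last step left them, time stands still between calls to the robot, and variables do not carry over. Pictures are saved under pics/ and viewed, and the job is handed in when it is done.

```bash
mkdir -p pics; python3 - <<'E'
from plant import bot, read_camera, look_for, cut_out
import cv2, numpy as np
print(bot.observe())
for n in ("scene","top"):
    p=read_camera(n); cv2.imwrite(f"pics/{n}0.png",p["frame"][:,:,::-1]); print(n,p["intrinsics"],p["T"],[k for k in p])
    for q in ("chute","tray","gate","treadle","nib","spare_tray","loupe","polish_jar"):
        for d in look_for(p,q)[:3]:
            w=p["T"]@np.r_[d["xyz"],1]; print(q,round(d["confidence"],2),w[:3].round(3))
E
```

```text
{'t': 0.0, 'joint_pos': array([ 1.03189090e+00,  2.45825727e-01,  1.55903955e+00,  1.26176701e-05,
        1.33872222e+00, -1.74107107e-01]), 'qvel': array([-0.00024848, -0.00043169, -0.00038871, -0.00039458,  0.00023636,
        0.00016332]), 'joint_torque': array([ 9.49923487e-04, -4.29507637e+01, -3.26130044e+01, -1.10994304e-04,
        5.28507109e-03, -3.28066108e-08]), 'eef_pos': array([0.23177057, 0.60702424, 0.40355881]), 'tool_rot': array([-1.36082284, -0.9350222 ,  0.93802652]), 'contact_force': array([-0.09887093, -0.30590438,  0.09210554]), 'moment': array([-0.01154015,  0.00172343,  0.03353594]), 'grip_width': 0.9993992875636988}
scene [[446.19119779   0.         282.54521285]
 [  0.         446.19119779 216.49220387]
 [  0.           0.           1.        ]] [[ 0.72961545 -0.52788583  0.43473882  0.93416216]
 [ 0.68367587  0.54840065 -0.48150185 -0.36485847]
 [ 0.01576695  0.64853163  0.7610244   0.71313881]
 [ 0.          0.          0.          1.        ]] ['frame', 'intrinsics', 'T', 'shot']
chute 0.79 [ 0.529 -0.044  0.026]
tray 0.82 [ 0.496 -0.269  0.013]
tray 0.
[... 445 characters left out ...]
0.73171798]
 [  0.           0.           1.        ]] [[-0.01804974  0.99399811 -0.10789794  0.46088607]
 [-0.99981629 -0.01864002 -0.00446463  0.03692415]
 [-0.00644906  0.10779753  0.99415195  1.01221673]
 [ 0.          0.          0.          1.        ]] ['frame', 'intrinsics', 'T', 'shot']
chute 0.72 [ 0.529 -0.011  0.021]
tray 0.95 [ 0.72  -0.216  0.009]
tray 0.85 [ 0.568 -0.065  0.018]
tray 0.58 [ 0.487 -0.267  0.008]
gate 0.64 [ 0.5   -0.059  0.046]
gate 0.32 [ 0.528 -0.008  0.026]
treadle 0.77 [ 0.5   -0.063  0.047]
nib 0.88 [ 0.493 -0.063  0.048]
spare_tray 0.61 [0.376 0.033 0.012]
loupe 0.75 [ 0.383 -0.076  0.013]
loupe 0.19 [0.648 0.096 0.017]
polish_jar 0.77 [0.519 0.209 0.061]
```

View pics/top0.png

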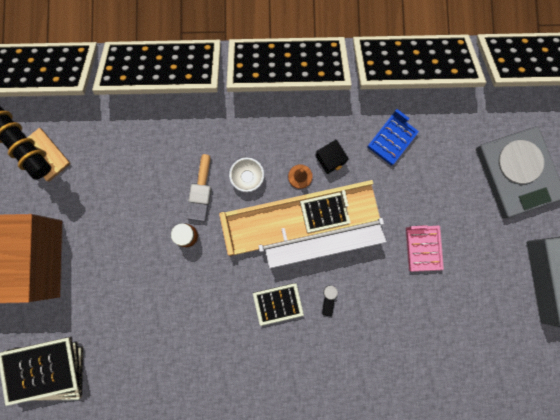

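View pics/scene0.png

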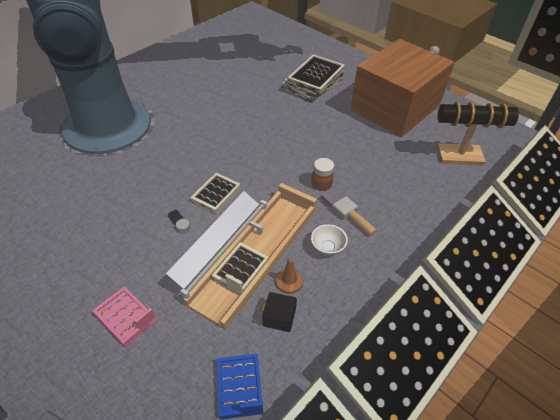

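```bash
python3 - <<'E'
from plant import bot
from scipy.spatial.transform import Rotation as R
s=bot.observe();print(R.from_rotvec(s["tool_rot"]).as_matrix().round(3), bot.grip_depth)
E
```

```text
[[ 0.357  0.    -0.934]
 [ 0.934  0.     0.357]
 [ 0.    -1.    -0.   ]] 0.1547
```

```bash
python3 - <<'E'
import cv2
a=cv2.imread("pics/top0.png")[170:270,210:395]; cv2.imwrite("pics/topz.png",cv2.resize(a,None,fx=4.3,fy=4.3,interpolation=cv2.INTER_CUBIC))
a=cv2.imread("pics/scene0.png")[175:330,160:325]; cv2.imwrite("pics/scz.png",cv2.resize(a,None,fx=3.8,fy=3.8,interpolation=cv2.INTER_CUBIC))
E
```

```text
(no output)
```

View pics/topz.png

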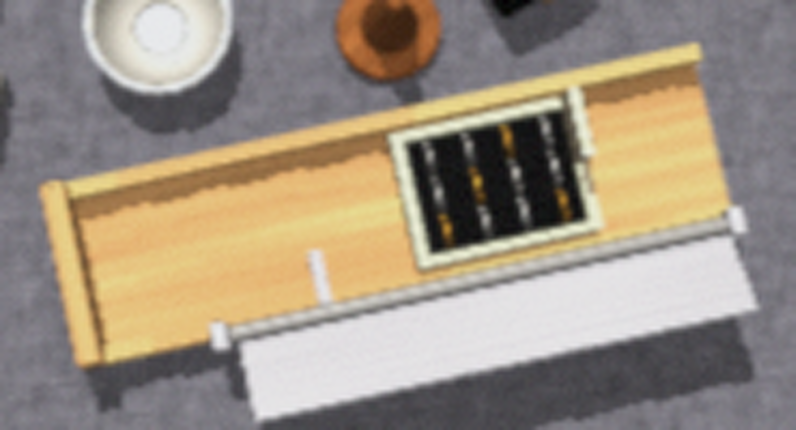

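View pics/scz.png

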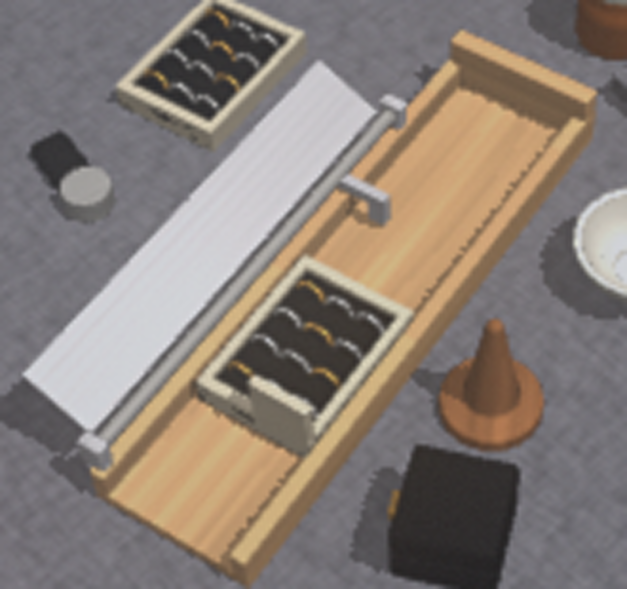

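```bash
cat > h.py <<'E'
import numpy as np, cv2
from scipy.optimize import least_squares
def proj(p,X):
    T=np.linalg.inv(p["T"]); c=np.atleast_2d(X)@T[:3,:3].T+T[:3,3]
    K=p["intrinsics"]; return np.c_[K[0,0]*c[:,0]/-c[:,2]+K[0,2], K[1,1]*-c[:,1]/-c[:,2]+K[1,2]]
def w(P,X):
    X=np.atleast_2d(X)*.001; c,s=np.cos(P[2]),np.sin(P[2])
    return np.c_[P[0]+c*X[:,0]-s*X[:,1],P[1]+s*X[:,0]+c*X[:,1],X[:,2]]
E
python3 - <<'E'
from h import *; from plant import read_camera
t,s=read_camera("top"),read_camera("scene")
np.savez("cams.npz",tT=t["T"],tK=t["intrinsics"],sT=s["T"],sK=s["intrinsics"])
zt=lambda a:np.array(a)/4.3+[210,170]-.4; zs=lambda a:np.array(a)/3.8+[160,175]-.4
def fit(nm,A,B,x0):
    XA,uA=[a[:3] for a in A],zt([a[3:] for a in A]); XB,uB=[a[:3] for a in B],zs([a[3:] for a in B])
    f=lambda P:np.r_[(proj(t,w(P,XA))-uA).ravel(),(proj(s,w(P,XB))-uB).ravel()]
    r=least_squares(f,x0,loss='soft_l1'); print(nm,r.x.round(4)); print(f(r.x).reshape(-1,2).round(1).tolist()); return r.x
D=fit("dock",[(44,-202,24,698,45),(-92,-192,60.9,757,310),(-92,44,60.9,258,420),(44,116,40,41,186),(-44,116,40,80,365)],
 [(-92,-192,60.9,24,376),(-92,44,60.9,320,62),(44,116,40,596,95),(-44,116,40,461,31),(44,-202,24,247,560)],[.53,-.01,.19])
Tr=fit("tray",[(-33,45,24,420,270),(33,45,24,390,135),(-33,-45,24,602,227)],[(-33,45,24,306,258),(33,45,24,412,312),(-33,-45,24,198,383)],[.57,-.07,.19])
c,sn=np.cos(D[2]),np.sin(D[2]); d=Tr[:2]-D[:2]; print("tray in dock",c*d[0]+sn*d[1],-sn*d[0]+c*d[1],Tr[2]-D[2])
E
```

```text
dock [0.549  0.0225 0.204 ]
[[-0.9, -2.4], [1.0, 0.6], [-0.5, 1.7], [0.5, -2.2], [0.6, -1.2], [-1.8, -3.1], [-1.7, -3.2], [0.8, -0.7], [-0.2, -0.1], [1.5, 0.9]]
tray [ 0.5652 -0.0698  0.2043]
[[0.2, -0.7], [-0.1, -0.6], [0.8, -0.5], [-0.5, -1.2], [0.4, -0.6], [-0.5, -0.7]]
tray in dock -0.002744228982507077 -0.09368729027660323 0.00035539962079014775
```

```bash
python3 - <<'E'
from h import *
z=np.load("cams.npz"); t=dict(T=z["tT"],intrinsics=z["tK"]); s=dict(T=z["sT"],intrinsics=z["sK"])
zt=lambda a:np.array(a)/4.3+[210,170]-.4; zs=lambda a:np.array(a)/3.8+[160,175]-.4
def fit(nm,A,B,x0):
    XA,uA=[a[:3] for a in A],zt([a[3:] for a in A]); XB,uB=[a[:3] for a in B],zs([a[3:] for a in B])
    f=lambda P:np.r_[(proj(t,w(P,XA))-uA).ravel(),(proj(s,w(P,XB))-uB).ravel()]
    r=least_squares(f,x0,loss='soft_l1'); print(nm,r.x.round(4)); print(f(r.x).reshape(-1,2).round(1).tolist()); return r.x
D=fit("dock",[(44,-202,24,698,45),(44,108,40,66,184),(-44,108,40,103,360),(-44,52,42,220,335),(-44,-196,42,738,218),(-19,0,30,318,270)],
 [(44,108,40,590,118),(-44,108,40,455,48),(44,-202,24,247,562),(36,-202,24,232,555),(-44,-196,42,97,445),(-44,52,42,395,108)],[.53,-.01,.19])
# predicted treadle corners, draw overlay
for n,p,o,k in(("top",t,(210,170),4.3),("scene",s,(160,175),3.8)):
    im=cv2.imread(f"pics/{'topz' if n=='top' else 'scz'}.png")
    def L(P,c,cl=True):
        u=(proj(p,w(D,P))-o+.4)*k; cv2.polylines(im,[u.round().astype(int)],cl,c,1)
    L([(44,-202,24),(44,108,24),(-44,108,24),(-44,-202,24)],(0,0,255))
    L([(36,-202,8),(36,108,8),(-36,108,8),(-36,-202,8)],(0,255,0))
    L([(44,108,40),(-44,108,40)],(255,0,0))
    L([(-92,-192,60.9),(-92,44,60.9),(-55,44,41),(-55,-192,41)],(255,0,255))
    L([(-44,-196,34),(-44,52,34)],(255,255,0))
    L([(-14,0,13),(-24,0,13)],(0,0,0))
    cv2.imwrite(f"pics/ov_{n}.png",im)
E
```

```text
dock [0.5474 0.0207 0.2007]
[[0.1, -1.4], [-0.5, -2.0], [-0.0, -0.3], [0.1, -0.6], [0.2, -0.3], [-0.2, -2.9], [-0.6, -4.1], [-1.5, -2.3], [-0.3, 0.4], [-0.1, -0.1], [-0.8, -1.2], [-0.3, -2.1]]
```

View pics/ov_top.png

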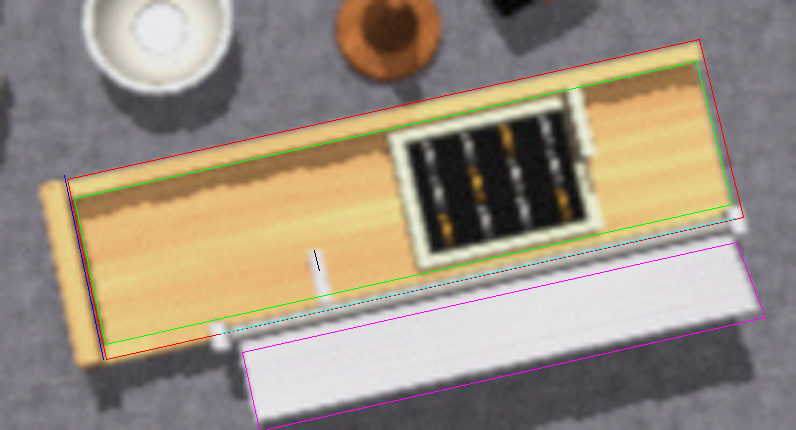

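View pics/ov_scene.png

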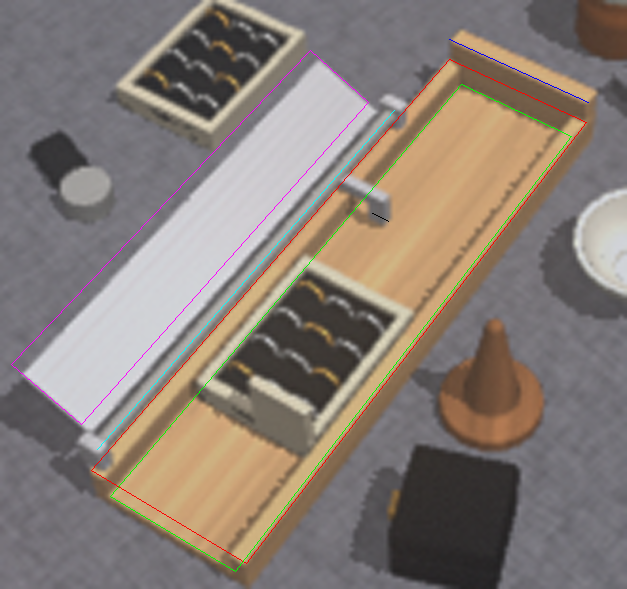

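```bash
python3 -m creep '[[2,-5,4,0,0,-5],[4,-10,4,0,0,-10],[6.5,-15.5,4,0,0,-15],[9,-21.5,4,0,0,-20],[11.5,-27.5,4,0,0,-25],[14,-33.5,4,0,0,-30],[16.5,-39.5,4,0,0,-35],[19,-45.5,4,0,0,-40],[21.5,-51.5,4,0,0,-45],[24,-57.5,3,0,0,-50],[26.5,-63,2,0,0,-54],[29,-68.5,1,0,0,-57.5]]' 100
python3 -m creep '[[1.5,-4,-4,0,0,0],[2.7,-6.9,-9,0,0,0],[2.7,-6.9,-11,0,0,0],[2.7,-6.9,-12,0,0,0],[2.7,-6.9,-12,0,0,0]]'
cat > st.py <<'E'
from h import *; from plant import bot
from scipy.spatial.transform import Rotation as R
D=(.546,.021,.203)
s=bot.observe();e=s["eef_pos"];c,sn=np.cos(D[2]),np.sin(D[2]);d=e[:2]-D[:2];M=R.from_rotvec(s["tool_rot"]).as_matrix()
print("t",s["t"],"eef",e.round(4),"dock mm",(1e3*np.array([c*d[0]+sn*d[1],-sn*d[0]+c*d[1],e[2]])).round(1),"yaw",np.degrees(np.arctan2(M[1,0],M[0,0])).round(2),"down",M[:,1].round(3),"F",s["contact_force"].round(2),"g",s["grip_width"])
E
python3 st.py
```

```text
t: 2.5
eef_pos: [0.516, -0.0659, 0.4174]
tool_rot: [-1.565, -0.158, 0.156]
contact_force: [0.1, 0.4, -0.1]
grip_width: 1.001
t: 3.12
eef_pos: [0.5425, -0.1325, 0.2973]
tool_rot: [-1.565, -0.159, 0.159]
contact_force: [-0.5, -0.2, 0.4]
grip_width: 1.0
t 3.125 eef [ 0.5425 -0.1325  0.2973] dock mm [ -34.3 -149.6  297.3] yaw 11.63 down [-0.  0. -1.] F [-0.49 -0.19  0.37] g 0.9997411717518278
```

```bash
python3 -m creep '[[0.6,-1.4,-2,0,0,0],[0.6,-1.4,-5,0,0,0],[0.6,-1.4,-5,0,0,0],[0.6,-1.4,-5,0,0,0]]'
python3 st.py; cat > pic.py <<'E'
import sys,cv2
from plant import read_camera
n=sys.argv[1]
a=read_camera("top")["frame"][150:290,210:410,::-1]; cv2.imwrite(f"pics/t{n}.png",cv2.resize(a,None,fx=4,fy=4,interpolation=cv2.INTER_CUBIC))
a=read_camera("scene")["frame"][150:330,150:330,::-1]; cv2.imwrite(f"pics/s{n}.png",cv2.resize(a,None,fx=3.3,fy=3.3,interpolation=cv2.INTER_CUBIC))
E
python3 pic.py 1
```

```text
t: 3.62
eef_pos: [0.5492, -0.1467, 0.2492]
tool_rot: [-1.567, -0.161, 0.157]
contact_force: [0.2, -0.9, 1.0]
grip_width: 0.995
t 3.625 eef [ 0.5492 -0.1467  0.2492] dock mm [ -30.7 -164.9  249.2] yaw 11.63 down [ 0.003 -0.001 -1.   ] F [ 0.16 -0.92  0.98] g 0.9949571201328286
```

View pics/t1.png

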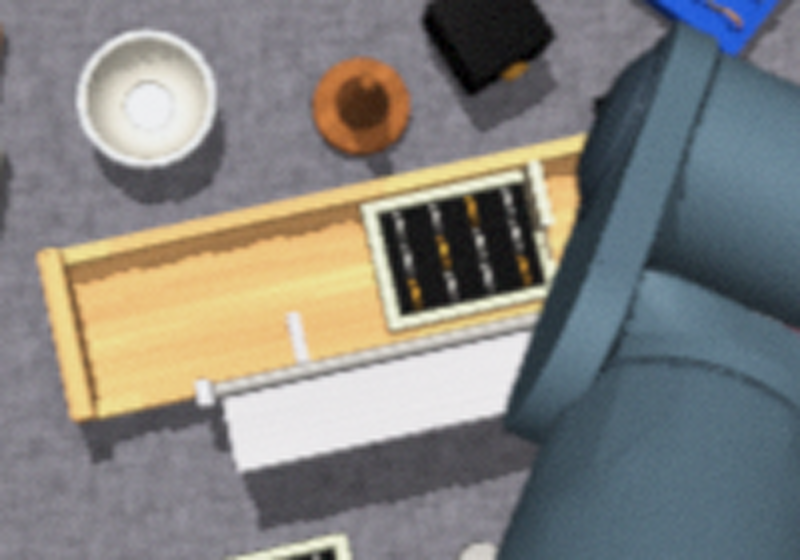

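View pics/s1.png

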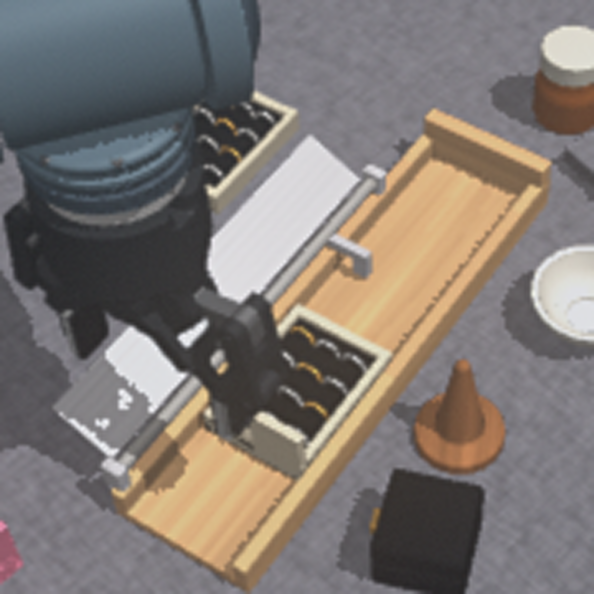

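```bash
python3 - <<'E'
from h import *
z=np.load("cams.npz"); s=dict(T=z["sT"],intrinsics=z["sK"]); D=(.546,.021,.203)
im=cv2.imread("pics/s1.png")
for zz,col in((76,(0,0,255)),(89,(0,255,0))):
    for x0,x1 in ((12,26.5),(-73.5,-88)):
        P=[(x0,-176,zz),(x1,-176,zz),(x1,-154,zz),(x0,-154,zz)]
        u=(proj(s,w(D,P))-(150,150)+.5)*3.3; cv2.polylines(im,[u.round().astype(int)],True,col,1)
cv2.imwrite("pics/s1o.png",im)
E
```

```text
(no output)
```

View pics/s1o.png

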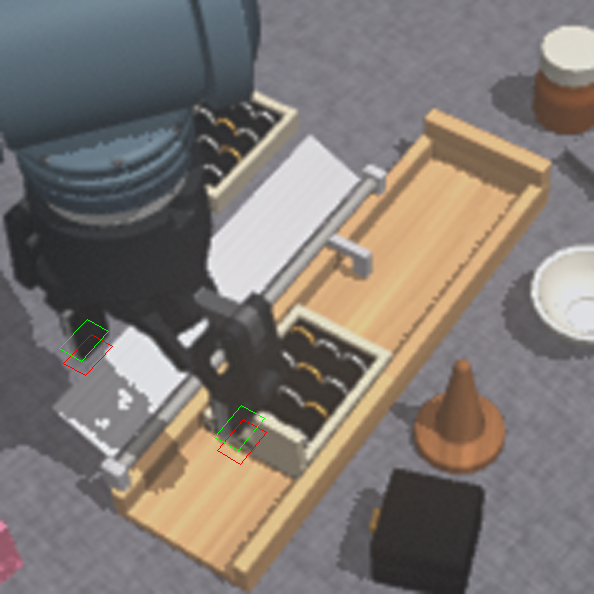

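```bash
python3 -m creep '[[0,0,-1.5,0,0,0],[0,0,-2.5,0,0,0],[0,0,-3.0,0,0,0],[0,0,-3.5,0,0,0],[0,0,-3.5,0,0,0]]'; python3 st.py; python3 -m creep '[[0,0,-0.6,0,0,0],[0,0,-1.2,0,0,0],[0,0,-1.8,0,0,0],[0,0,-2.1,0,0,0],[0,0,-2.1,0,0,0]]'; python3 st.py; python3 pic.py 2
```

```text
t: 4.35
eef_pos: [0.5487, -0.1468, 0.2121]
tool_rot: [-1.565, -0.159, 0.159]
contact_force: [-0.5, 0.6, 2.0]
grip_width: 0.998
t 4.35 eef [ 0.5487 -0.1468  0.2121] dock mm [ -31.2 -164.9  212.1] yaw 11.6 down [ 0.  0. -1.] F [-0.53  0.56  2.02] g 0.9980804019239804
t: 4.97
eef_pos: [0.5485, -0.1469, 0.191]
tool_rot: [-1.565, -0.159, 0.159]
contact_force: [-1.6, -1.9, 4.8]
grip_width: 0.997
t 4.975 eef [ 0.5485 -0.1469  0.191 ] dock mm [ -31.4 -165.   191. ] yaw 11.6 down [-0. -0. -1.] F [-1.57 -1.87  4.83] g 0.9972235094565599
```

View pics/s2.png

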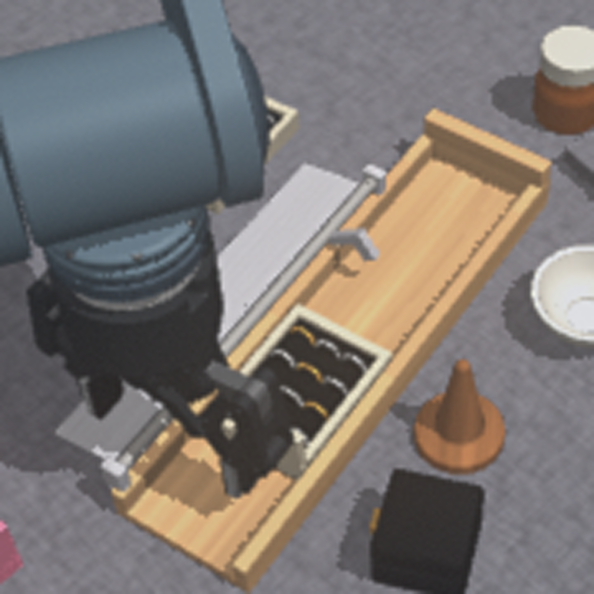

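View pics/t2.png

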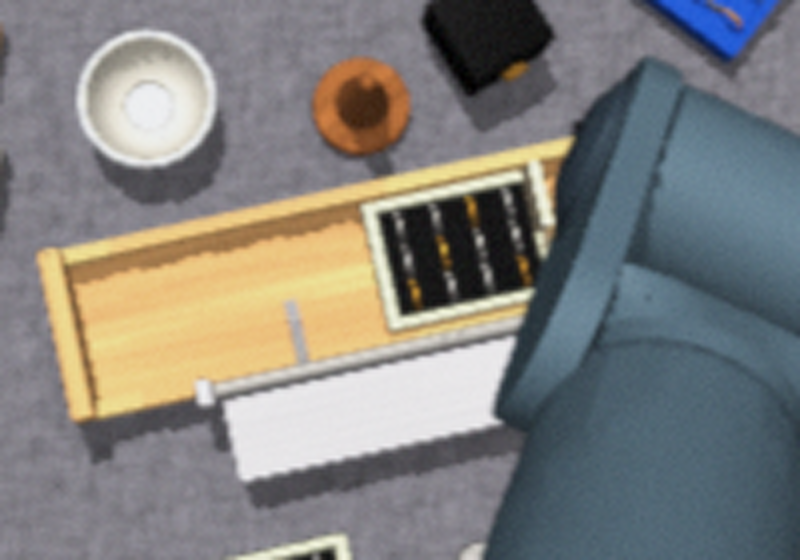

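```bash
cat > ga.py <<'E'
from h import *
z=np.load("cams.npz"); s=dict(T=z["sT"],intrinsics=z["sK"]); t=dict(T=z["tT"],intrinsics=z["tK"]); D=(.546,.021,.203)
for a in (0,.4,.5,.6,.7,.8,.9):
    c,sn=np.cos(a),np.sin(a)
    f=lambda x,y,zz:(-44+c*(x+44)-sn*(zz-34),y,34+sn*(x+44)+c*(zz-34))
    P=[f(-92,44,60.9),f(-14,-3,13),f(-14,3,13),f(-24,-3,13)]
    print(a,((proj(s,w(D,P))-150+.5)*3.3).round(0).tolist(),((proj(t,w(D,P))-(210,150)+.5)*4).round(0)[:2].tolist())
E
python3 ga.py
python3 - <<'E'
import cv2
for n in "12":
    a=cv2.imread(f"pics/s{n}.png")[150:290,280:420]; cv2.imwrite(f"pics/n{n}.png",cv2.resize(a,None,fx=4,fy=4))
E
```

```text
0 [[301.0, 125.0], [366.0, 277.0], [372.0, 270.0], [353.0, 270.0]] [[241.0, 484.0], [298.0, 314.0]]
0.4 [[294.0, 144.0], [374.0, 267.0], [380.0, 261.0], [361.0, 265.0]] [[245.0, 497.0], [296.0, 301.0]]
0.5 [[294.0, 150.0], [375.0, 264.0], [380.0, 257.0], [363.0, 263.0]] [[245.0, 497.0], [296.0, 299.0]]
0.6 [[295.0, 156.0], [375.0, 260.0], [380.0, 253.0], [364.0, 260.0]] [[245.0, 496.0], [296.0, 298.0]]
0.7 [[296.0, 162.0], [375.0, 256.0], [380.0, 249.0], [364.0, 258.0]] [[245.0, 495.0], [296.0, 298.0]]
0.8 [[298.0, 169.0], [374.0, 252.0], [379.0, 245.0], [364.0, 255.0]] [[244.0, 492.0], [296.0, 299.0]]
0.9 [[301.0, 175.0], [372.0, 247.0], [378.0, 241.0], [364.0, 251.0]] [[243.0, 488.0], [297.0, 300.0]]
```

View pics/n2.png

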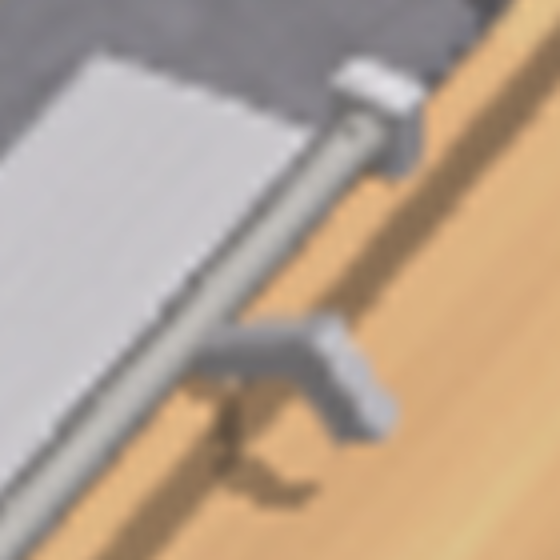

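View pics/n1.png

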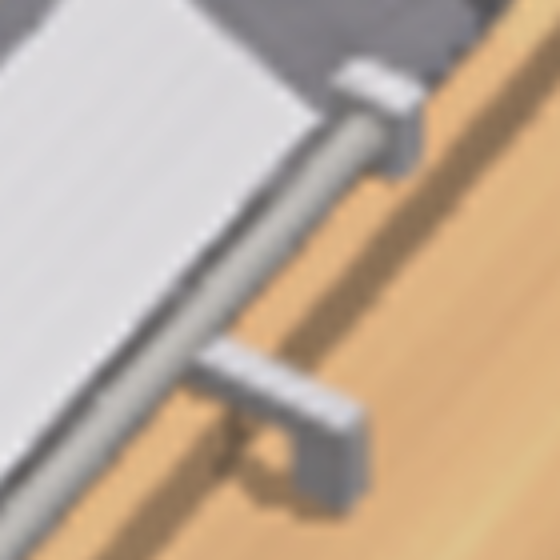

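```bash
python3 -m creep '[[0,0,-0.3,0,0,0],[0,0,-0.45,0,0,0],[0,0,-0.45,0,0,0]]'; python3 st.py; python3 pic.py 3
python3 - <<'E'
import cv2
for n in "3":
    a=cv2.imread(f"pics/s{n}.png")[150:290,280:420]; cv2.imwrite(f"pics/n{n}.png",cv2.resize(a,None,fx=4,fy=4))
E
```

```text
t: 5.45
eef_pos: [0.5488, -0.1468, 0.1869]
tool_rot: [-1.565, -0.16, 0.158]
contact_force: [-0.2, -1.0, 5.3]
grip_width: 0.999
t 5.45 eef [ 0.5488 -0.1468  0.1869] dock mm [ -31.  -164.9  186.9] yaw 11.6 down [ 0.001 -0.    -1.   ] F [-0.24 -1.    5.33] g 0.9994201755087595
```

View pics/n3.png

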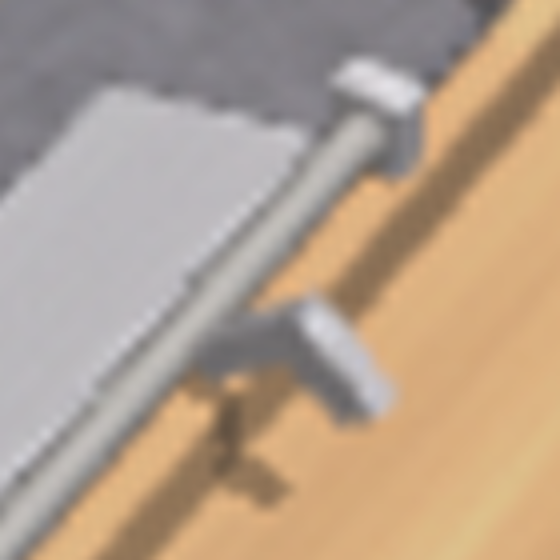

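```bash
python3 -m creep '[[-0.2,1,0,0,0,0],[-0.35,1.7,0,0,0,0],[-0.5,2.4,0,0,0,0],[-0.7,3.4,0,0,0,0],[-0.9,4.4,0,0,0,0],[-1.0,4.9,0,0,0,0],[-1.0,4.9,0,0,0,0]]'; python3 st.py; python3 pic.py 4
```

```text
t: 6.42
eef_pos: [0.5387, -0.0972, 0.1871]
tool_rot: [-1.565, -0.16, 0.158]
contact_force: [0.3, -2.4, 5.5]
grip_width: 0.999
t 6.425 eef [ 0.5387 -0.0972  0.1871] dock mm [ -31.  -114.3  187.1] yaw 11.62 down [ 0.001 -0.    -1.   ] F [ 0.31 -2.43  5.52] g 0.9988461614158319
```

View pics/t4.png

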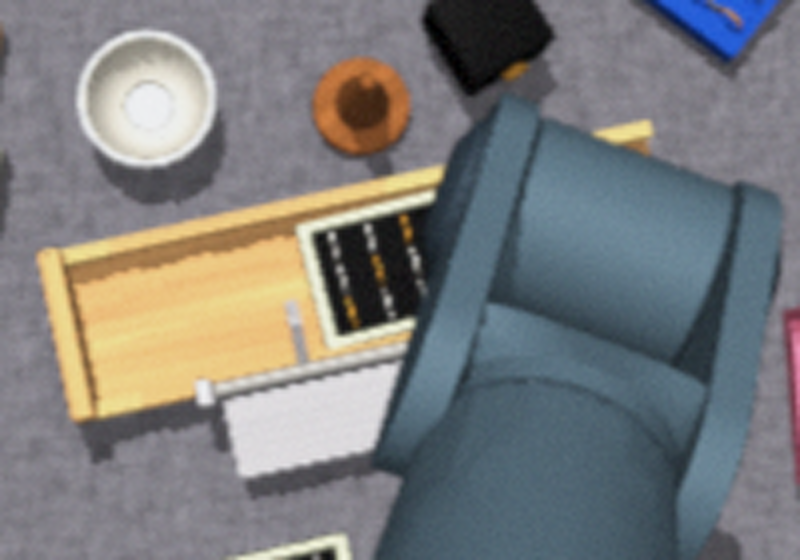

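View pics/s4.png

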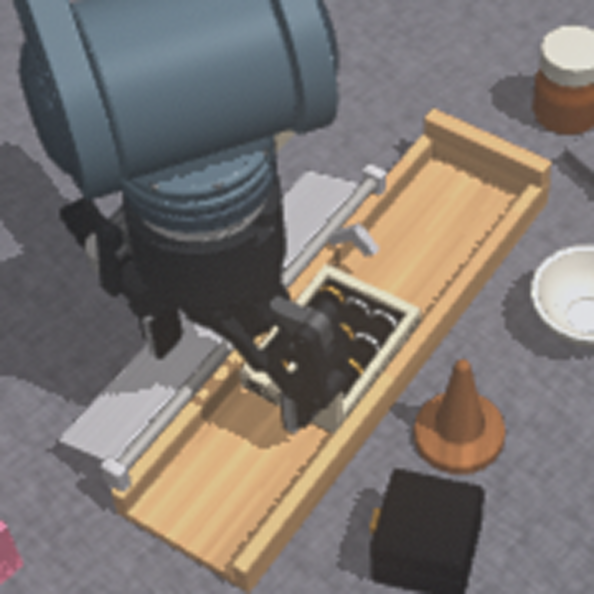

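```bash
python3 -m creep '[[-0.15,0.7,0,0,0,0],[-0.35,1.7,0,0,0,0],[-0.55,2.7,0,0,0,0],[-0.75,3.65,0,0,0,0],[-0.95,4.6,0,0,0,0],[-1.15,5.6,0,0,0,0],[-1.35,6.55,0,0,0,0],[-1.55,7.5,0,0,0,0],[-1.75,8.5,0,0,0,0],[-1.85,9,0,0,0,0],[-1.85,9,0,0,0,0]]'; python3 st.py; python3 pic.py 5
```

```text
t: 7.9
eef_pos: [0.5201, -0.0072, 0.187]
tool_rot: [-1.565, -0.16, 0.159]
contact_force: [0.6, -3.0, 5.2]
grip_width: 1.004
t 7.9 eef [ 0.5201 -0.0072  0.187 ] dock mm [-31.1 -22.4 187. ] yaw 11.62 down [ 0.001  0.    -1.   ] F [ 0.58 -3.01  5.18] g 1.003626396294706
```

View pics/t5.png

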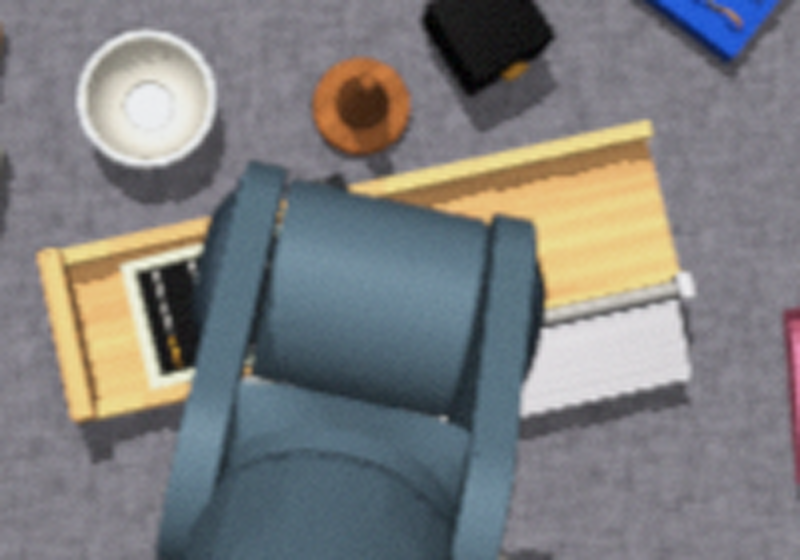

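View pics/s5.png

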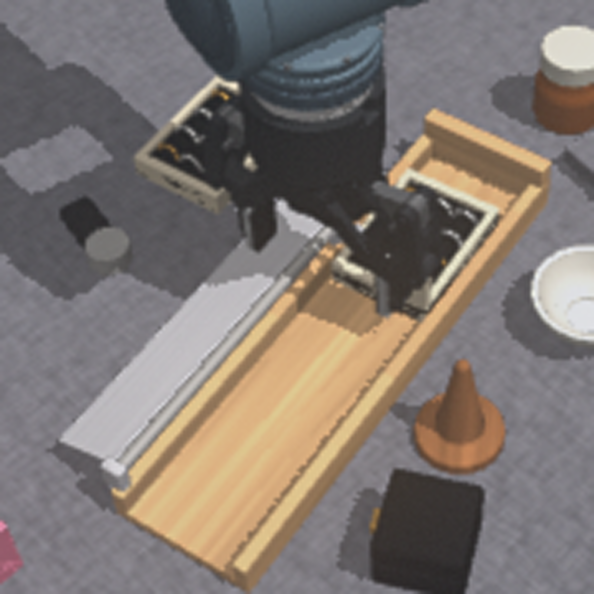

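```bash
python3 -m creep '[[-0.15,0.7,0,0,0,0],[-0.3,1.5,0,0,0,0],[-0.4,2,0,0,0,0],[-0.5,2.4,0,0,0,0],[-0.5,2.4,0,0,0,0]]'; python3 st.py; python3 -m creep '[[-0.05,0.2,0,0,0,0],[-0.1,0.4,0,0,0,0],[-0.1,0.4,0,0,0,0]]'; python3 st.py;
```

```text
t: 8.62
eef_pos: [0.515, 0.0167, 0.1869]
tool_rot: [-1.565, -0.16, 0.159]
contact_force: [0.3, -3.2, 5.8]
grip_width: 1.005
t 8.625 eef [0.515  0.0167 0.1869] dock mm [-31.2   2.  186.9] yaw 11.62 down [ 0.001 -0.    -1.   ] F [ 0.31 -3.21  5.79] g 1.005426564801929
t: 9.0
eef_pos: [0.5141, 0.0204, 0.1869]
tool_rot: [-1.566, -0.159, 0.158]
contact_force: [-0.6, -5.5, 6.0]
grip_width: 0.998
t 9.0 eef [0.5141 0.0204 0.1869] dock mm [-31.4   5.9 186.9] yaw 11.6 down [ 0.001 -0.001 -1.   ] F [-0.63 -5.48  6.01] g 0.9977161390962674
```

```bash
python3 -m creep '[[-0.03,0.12,0,0,0,0],[-0.04,0.2,0,0,0,0],[-0.04,0.2,0,0,0,0]]'; python3 st.py;python3 pic.py 6
```

```text
t: 9.38
eef_pos: [0.514, 0.0211, 0.1873]
tool_rot: [-1.569, -0.159, 0.158]
contact_force: [-0.7, -14.0, 6.3]
grip_width: 0.995
t 9.375 eef [0.514  0.0211 0.1873] dock mm [-31.3   6.6 187.3] yaw 11.58 down [ 0.001 -0.004 -1.   ] F [ -0.66 -13.99   6.31] g 0.9954292493691056
```

View pics/s6.png

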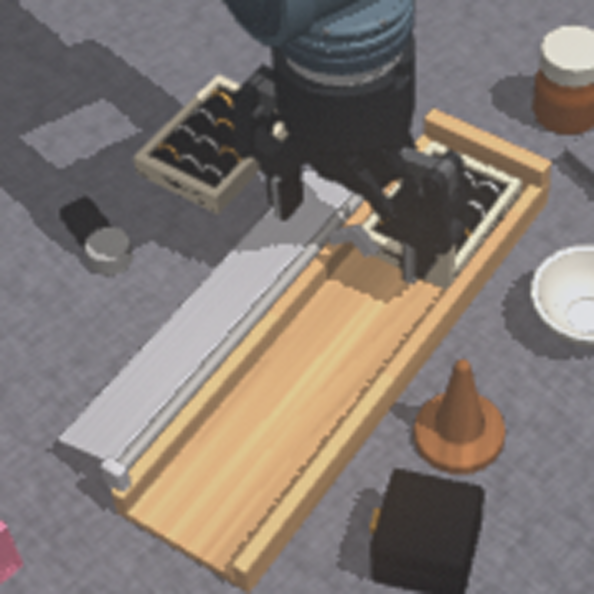

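View pics/t6.png

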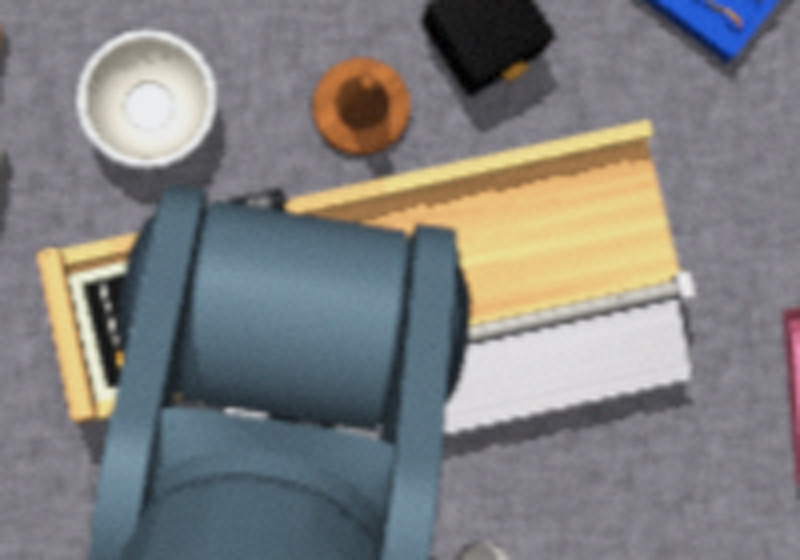

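```bash
python3 -m creep '[[0.06,-0.3,0,0,0,0],[0.2,-1,0,0,0,0],[0.2,-1,0.5,0,0,0],[0.2,-1,1.2,0,0,0],[0.2,-1,2,0,0,0],[0.2,-1,3,0,0,0],[0.2,-1,4.5,0,0,0],[0.2,-1,7,0,0,0],[0.2,-1,10,0,0,0],[0.2,-1,13,0,0,0],[0.2,-3,16,0,0,0],[0.2,-8,17,0,0,0]]'; python3 -m creep '[[0,-6,2,0,0,0],[0,-12,4,0,0,0],[0,-18,4,0,0,0],[0,-22,4,0,0,0],[0,-22,4,0,0,0]]'; python3 st.py;python3 pic.py 7
```

```text
t: 10.98
eef_pos: [0.5159, -0.0575, 0.3599]
tool_rot: [-1.567, -0.165, 0.158]
contact_force: [1.8, -0.9, -0.1]
grip_width: 0.999
t: 11.6
eef_pos: [0.515, -0.2802, 0.3973]
tool_rot: [-1.566, -0.156, 0.156]
contact_force: [0.3, 0.5, -0.8]
grip_width: 0.998
t 11.6 eef [ 0.515  -0.2802  0.3973] dock mm [ -91.1 -288.8  397.3] yaw 11.38 down [ 0.    -0.001 -1.   ] F [ 0.26  0.46 -0.79] g 0.9979008236636153
```

View pics/s7.png

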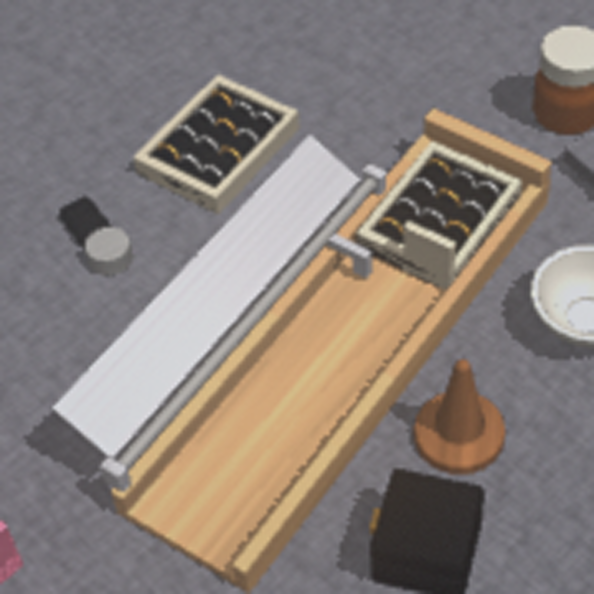

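View pics/t7.png

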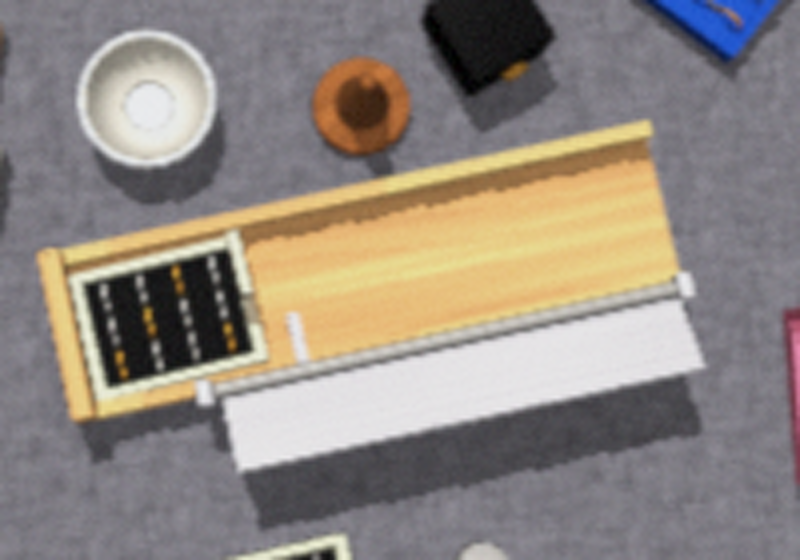

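```bash
python3 -c "
from plant import bot
bot.hand_in()"
```

```text
the job is handed in; nothing more can be done
```

The ring tray is home against the end stop, with the gate shut behind it. I handed the job in after about 11.6 s on the robot's clock; `bot.hand_in()` gives no verdict.

- **Gate:** one fingertip pressed the treadle to an opening of about 0.74 rad, estimated from the pictures. I held the hand at that height for the whole push, and about 5 to 6 N on the treadle showed at every stop.
- **Push:** the other finger pushed the plate along the chute until the force along the chute rose from about 3 to 14 N. That rise is the tray meeting the stop.
- **Leaving:** I backed off about 1 cm, let the gate spring shut and moved the arm clear.

My last pictures show the tray flat in the chute against the stop. The nib is back where it was when shut, with a clear gap to the tray's rear edge. The bystanders in view look unmoved, and the robot touches nothing.

- **Not measured:** I had no direct reading of contact between gate and tray. In the pictures taken during the push I saw no touch.
- **Disagreement:** my fit of the dock's position was off by about 2 to 4 mm in places. I estimated the gate angle from image shifts and force, so it could be out by about 0.05 rad.

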